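# Mesh the crank with the coffee mill and keep it pressed home

## Robot

A 6-joint arm with a two-finger parallel gripper is mounted at the origin on the work surface. World frame = base frame: x ahead of the robot, y to its left, z up, the work surface at z = 0. Lengths are in m, angles in degrees, forces in N, time in s.
With the tool pointing down it reaches from about 0.4 to 0.825 m from the base axis. Payload 7 kg.
Tool frame: the origin (TCP) lies between the finger pads, 19 mm behind the fingertips; this is the grasp point; z points along the fingers, y is the line along which they close (so a half turn about z gives the same grasp; the last joint's range is limited). The gripper opens to 88 mm and grips with 3 to 60 N. Pads are 19 mm wide; open, the fingers measure 130 mm over their backs; the gripper's body (78 mm by 193 mm) begins 47 mm behind the grasp point.
Start: joints at [79.876, 20.546, 0.682, 0, -70.136, -16.507], TCP at [0.303, 0.603, 0.245] pointing down, gripper open.
Joint ranges: [-176.03, 176.03], [-82.01, 121.73], [-58.28, 71.71], [-173.87, 95.51], [-174.79, -0.11], [-173.66, 173.66]. Speed limits (degrees/s): [136.94, 136.94, 172.46, 180, 180, 180].

## Interface

Orientations are given as [roll, pitch, yaw] about the fixed x, y, z axes, in that order (R = Rz(yaw) Ry(pitch) Rx(roll)).
In Python, from plant import ctrl gives the robot as it stands.
- The arm moves only by the tool send_path, called after "Call:" by a JSON object that holds its "fn" and its "kwargs", one argument or row to a line. Schema: {"type":"object","properties":{"ticks":{"type":"array","items":{"type":"array","items":{"type":"array","items":{"type":"number"},"minItems":5,"maxItems":5},"minItems":1,"maxItems":8},"minItems":1,"maxItems":1},"only":{"type":"string"},"quiet":{"type":"boolean"},"lines":{"type":"string"}},"required":["ticks"],"additionalProperties":false}. ticks is a list that holds a single list of rows (three levels of brackets), with 1 to 8 rows, each of 5 numbers: dx, dy, dz in shares of 0.75 m (1.0 is 0.75 m), then a turn about the tool's z in fractions of the full range, 1 being 90 degrees, then the finger opening in m; each row is the pose to reach, as a shift and turn from the pose commanded when the call began, along the tool's axes at that moment; what a row does not reach only later rows make up. A row lasts 1/8 s, in which the tool goes at most 0.0625 m and 10.7 degrees, less where a joint would pass 70% of its speed; a pose out of reach is approached as far as the arm can. The fingers move at their own pace and stop on an object; the grip force is fixed at half the most. Time passes only in rows, so rows that do not move let the fingers close. The tool returns the time, the measured TCP pose, the force, the opening and the grip force at its end. only (a regular expression) keeps the lines of the reply that match it, lines (a string "A,B") keeps lines A to B, and quiet returns only ok. No shift or turn number may pass 1 either way. Input that does not fit is refused with a message, and nothing moves.
- ctrl.get_obs(): the state, without advancing time (a new reading comes with each control period).
- ctrl.snapshot(name): name is "side" or "top" or "wrist"; returns a dict with "frame" (420x560x3 uint8, red, green, blue), "z_map" (420x560 float32, m along the optical axis (not along the pixel's ray), 0 where there is no reading), "fovy" (degrees; the focal length in pixels is half the picture's height over the tangent of half this angle, whatever the lens; pixels are square), "cx", "cy" (the principal point, pixels), "R" (3x3) and "t" (3): a world point X has camera coordinates R X + t; the wrist camera has in their place "T_tool_cam" (4x4, takes a point from camera to tool coordinates, whose origin is the TCP and whose axes are the flange's). Camera axes: x right, y down, z forward; pixel columns grow to the right and rows downward; lengths in m; the calibration is good to about 2 mm. A picture is of the moment at which its call begins: read the wrist's pose just before it.
- ctrl.close_job(): hands the job in; it is judged then, once.
The state is a dict: "clock": time; "joint_pos": joint angles; "qvel": joint speeds; "tau": joint torques, N m; "tool_pos": TCP position; "orientation": TCP orientation; "force": force on the tool from outside, world axes, zero at the start; "moment": the same for the moment, N m; "opening": finger opening in m; "gripper_force": force on a finger pad.
Only numpy, scipy, OpenCV 4.12 (cv2) and the standard library are available. Lean on these libraries where they do the work, as an engineer would, in place of code of your own. Each camera call takes 0.05 s, during which the arm holds its last target. There are 200 camera calls.

## Task

Lift the mill's crank out of its wooden rest, turn it until the four splines of its stem mesh with the cross-shaped slots on top of the coffee mill, and slide it down fully home against the spring, until its collar sits flush on the mill's head. Finish while still holding the crank and pressing it down: do not let go. Leave the glass canister, the saucer and the teaspoon where they are.

Things in the scene. Friction and masses are not known exactly. Their poses are not given: they have to be found in the camera images.
- crank: Steel mill crank, 0.16 kg, loose, hanging upright in the rest, yaw varies. Origin: centre of the stem's foot; z up the stem, x along the crank arm. Stem 0 to 30 mm above the origin: a cross of four wings (splines) along +-x and +-y, 26 mm tip to tip, 7 mm thick; the lowest 4 mm slimmer as a lead-in (22 and 5 mm).
- crank_collar (a point): Centre of the underside of the crank's round collar, 30 mm above the crank's origin; axes as the crank's. Collar 42 mm in diameter, 6 mm thick. On it lies the arm, 14 mm wide, 6 mm thick, out to x = +80 mm, with an upright wooden knob 22 mm in diameter, 33 mm tall, centred at x = +72 mm.
- crank_hub (a point): Where to grip: point inside the hub on the crank's axis, 64 mm above the crank's origin; axes as the crank's. The hub is a dark steel block 26 mm along x and 16 mm along y, 36 to 80 mm above the crank's origin. Fingers closing along y from above with the TCP here straddle hub and arm and stay clear of the collar.
- rest: Wooden block, 70 x 70 mm and 55 mm high, fixed to the shelf; origin at the centre of its underside, z up. A round hole 33 mm in diameter, 45 mm deep, in the middle of its top holds the crank's stem, the crank's collar resting on the top face (crank origin 25 mm above the rest's origin).
- mill: Hand coffee mill, round steel body up to 92 mm in diameter and 90 mm high, fixed to the shelf; origin at the centre of its underside, z up, axis vertical. On top of it stands the 34 mm square jaw head that drives the burr.
- drive_mouth (a point): On the mill's vertical axis, level with the top of its square jaw head, 128 mm above the shelf. x and y run along two crossing slots (z up), 9.5 mm wide, 34 mm long, open-ended, between four square jaws; floor 34 mm down. The crank's wings enter along the slots, any of four ways round. Fully home, the crank's origin is 30 mm below this point, its collar on the jaws.
- drive (a joint): Turn of the jaw head on the mill about the vertical, rad, counter-clockwise from above positive, 0 when its slots line up with the mill's x and y. It turns only stiffly (about 0.35 N m) and stays put under a light touch.
- seat (a joint): Travel of the sprung brass seat in the middle of the jaw head, m: 0 when up (its top 22 mm below the mouth), 0.008 when the crank is fully home, stop at 0.010. The spring pushes up with about 4 N at 0 and 10 N when home, so the crank rises 8 mm if it is not held down.
- canister: Glass clamp-lid canister, 90 mm in diameter, 127 mm high; origin under its centre. Leave alone.
- saucer: Patterned ceramic saucer, 140 mm in diameter, 16 mm high; origin under its centre. Leave alone.
- teaspoon: Steel teaspoon, 134 mm long, lying on the shelf, origin under its middle, bowl towards +x. Leave alone.

How it is judged (in metres and radians):
On the way, in this order (a step that is already met when the one before it is completed fails the run):
1. the crank is lifted clear out of the rest (z of crank in the frame of rest above 0.058 m), for 0.1 s.
2. the stem's splines are meshed in the mill's slots, at least 12 mm deep (horizontal distance between crank and drive_mouth below 0.004 m and z of crank in the frame of drive_mouth below -0.012 m and angle between crank's own z axis and vertical below 0.12 rad), for 0.1 s.
At the end, for the whole second after the job is handed in: Throughout the last second the crank stands upright (within 0.08 rad) in the mill's slots, its stem within 4 mm of the mill's axis and within 2 mm of fully home, the sprung seat is pushed down at least 6 mm, the crank is still, and the fingers are still on it (over 3 N) (value of joint seat above 0.006 m and horizontal distance between crank and drive_mouth below 0.004 m and z of crank in the frame of drive_mouth below -0.028 m and angle between crank's own z axis and vertical below 0.08 rad and contact force between the fingers and crank above 3 N and linear speed of crank below 0.02 m/s); the arm keeps its last pose, push and grip.
It fails at once if the glass canister is disturbed (moved over 30 mm) (distance of canister from where it was at the start of the episode above 0.03 m).
It fails at once if the saucer is disturbed (moved over 30 mm) (distance of saucer from where it was at the start of the episode above 0.03 m).
It fails at once if the teaspoon is disturbed (moved over 30 mm) (distance of teaspoon from where it was at the start of the episode above 0.03 m).
It also fails if it takes over 48 s, if anything falls off the work surface, if the arm or the gripper's body presses on something with over 40 N, if the wrist force passes 120 N, or if a joint passes its speed limit or range.

## Working session

There is one attempt and no reset: what is moved stays moved. The work goes in short steps, Python scripts to look and compute and a tool call to move; the robot and the scene stay as the last step left them, time stands still between calls to the robot, and variables do not carry over. Pictures are saved under pics/ and viewed, at most 10 in all, crops included, and the job is handed in when it is done.

```bash
ls; mkdir -p pics
```

Create h.py:
```python
import numpy as np, cv2
from plant import ctrl
def K(s):
    f=210/np.tan(np.radians(s["fovy"])/2); return f,s["cx"],s["cy"]
def save(s,n): cv2.imwrite(f"pics/{n}.png",s["frame"][:,:,::-1])
def world(s):
    "HxWx3 world points from z_map (fixed cams)"
    f,cx,cy=K(s); v,u=np.mgrid[:420,:560]; z=s["z_map"]
    P=np.stack([(u-cx)/f*z,(v-cy)/f*z,z],-1)
    return (P-s["t"])@s["R"]   # R^T (P-t)
```

Run:
```python
from h import *
o=ctrl.get_obs(); print(o)
for n in("side","top"):
    s=ctrl.snapshot(n); save(s,n+"0"); np.savez(f"{n}0.npz",**s); print(n,s["fovy"],s["cx"],s["cy"],s["R"],s["t"])
a=[cv2.imread(f"pics/{n}0.png") for n in("side","top")]
```

```text
pics
plant.py
{'clock': 0.0, 'joint_pos': array([ 7.98762040e+01,  2.05926921e+01,  6.34861393e-01, -2.03400857e-02,
       -7.01349209e+01, -1.65069495e+01]), 'qvel': array([-0.08646452, -0.01777729,  0.06650171, -0.0011599 , -0.04404626,
        0.09067313]), 'tau': array([-1.38759264e-03, -5.82715845e+01,  2.93074769e+01,  6.99772239e+00,
        7.13321962e-03, -1.78126411e-04]), 'tool_pos': array([0.3023784 , 0.60298702, 0.24441603]), 'orientation': array([ 1.79905638e+02, -8.02342911e-03, -2.66376661e+01]), 'force': array([ 0.56654848, -0.12817124,  0.56729207]), 'moment': array([-0.02850096,  0.00041473,  0.02487696]), 'gripper_force': 0.0, 'opening': 0.08752712721576462}
side 51.01033907247529 278.59936427354154 214.94015622617198 [[ 0.99950179 -0.01635935  0.02699143]
 [ 0.01545062 -0.49210082 -0.87040109]
 [ 0.0275217   0.87038448 -0.49160289]] [-0.64054637  0.07776713  1.22104704]
top 45.23197495339721 284.95110281771247 208.90560851775402 [[ 0.09033019 -0.99590221  0.00438767]
 [-0.97177441 -0.08910413 -0.21843752]
 [ 0.21793337  0.01546768 -0.97584107]] [-0.0715099   0.64230962  1.38248847]
```

View pics/top0.png

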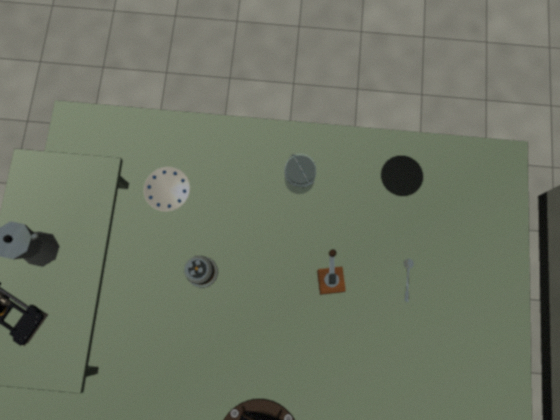

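View pics/side0.png

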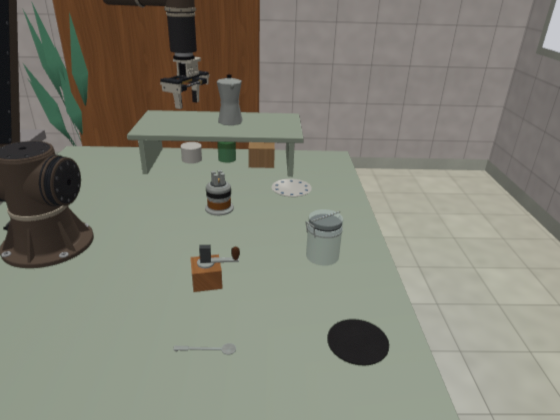

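The top view shows the mill at about (200,270), the rest and crank at (331,280) with the knob at (333,253), the canister at (300,172), the saucer at (166,188) and the spoon at (408,278). A raised board on the left lies under the gripper. The side view agrees: mill at (219,195), hub at (205,253) and knob at (236,253).

Run:
```python
from h import *
for n,pts in(("top",dict(mill=(200,268),rest=(331,280),hub=(332,279),knob=(333,253),board=(80,330),boardedge=(112,250),pot=(12,235),table=(260,330),can=(300,165))),("side",dict(mill=(218,178),hub=(205,250),knob=(236,253),restfront=(207,275),can=(325,222),pot=(230,82),board=(180,125)))):
    s=dict(np.load(n+"0.npz")); W=world(s)
    for k,(u,v) in pts.items(): print(n,k,W[v,u].round(3))
    if n=="top":
        for k,(a,b,c,d) in dict(mill=(175,245,225,295),rest=(312,260,350,300)).items():
            w=W[b:d,a:c].reshape(-1,3); 
            for z0,z1 in((.03,.06),(.06,.08),(.08,.1),(.1,.14)):
                q=w[(w[:,2]>z0)&(w[:,2]<z1)]
                if len(q):print(k,z0,len(q),q.mean(0).round(4),q.min(0).round(3),q.max(0).round(3))
s=ctrl.snapshot("wrist"); save(s,"wrist0"); print(s["T_tool_cam"],s["fovy"],s["cx"],s["cy"])
```

```text
top mill [0.45  0.199 0.129]
top rest [ 0.452 -0.157  0.104]
top hub [ 0.455 -0.159  0.103]
top knob [ 0.528 -0.158  0.096]
top board [0.262 0.479 0.162]
top boardedge [ 0.491  0.49  -0.004]
top pot [0.469 0.613 0.324]
top table [0.3   0.027 0.003]
top can [ 0.764 -0.045  0.129]
mill 0.03 15 [0.4333 0.1867 0.0415] [0.416 0.176 0.03 ] [0.462 0.203 0.06 ]
mill 0.06 57 [0.4424 0.1904 0.0718] [0.412 0.175 0.061] [0.491 0.245 0.08 ]
mill 0.08 461 [0.4504 0.2118 0.0894] [0.414 0.176 0.08 ] [0.49  0.253 0.1  ]
mill 0.1 147 [0.4508 0.2138 0.1215] [0.429 0.193 0.1  ] [0.473 0.237 0.134]
rest 0.03 437 [ 0.4554 -0.1595  0.0544] [ 0.418 -0.199  0.031] [ 0.499 -0.12   0.06 ]
rest 0.06 165 [ 0.4716 -0.158   0.0648] [ 0.425 -0.199  0.06 ] [ 0.512 -0.122  0.079]
rest 0.08 13 [ 0.4545 -0.1552  0.0879] [ 0.446 -0.167  0.081] [ 0.469 -0.151  0.099]
rest 0.1 60 [ 0.4591 -0.1601  0.1058] [ 0.446 -0.168  0.1  ] [ 0.472 -0.152  0.112]
side mill [0.453 0.217 0.107]
side hub [ 0.462 -0.168  0.098]
side knob [ 0.534 -0.166  0.089]
side restfront [ 0.467 -0.195  0.045]
side can [ 0.754 -0.074  0.124]
side pot [0.467 0.58  0.319]
side board [0.279 0.561 0.162]
[[ 4.34894545e-04 -9.62505255e-01 -2.71262685e-01  7.40099205e-02]
 [ 9.99999904e-01  4.35288392e-04  5.87148132e-05 -3.77027194e-04]
 [ 6.15641817e-05 -2.71262684e-01  9.62505352e-01 -1.39789587e-01]
 [ 0.00000000e+00  0.00000000e+00  0.00000000e+00  1.00000000e+00]] 65.20126398991961 276.3065627368361 206.31127663327715
```

Add to h.py:
```python
from scipy.spatial.transform import Rotation as Rn
def pose(o=None):
    o=o or ctrl.get_obs(); return Rn.from_euler("xyz",o["orientation"],degrees=True).as_matrix(),np.array(o["tool_pos"])
def shift(target,yaw=None):
    "tool-frame shift and tool-z turn to a world TCP target, tool down"
    R,p=pose(); y=ctrl.get_obs()["orientation"][2]
    print("shift",(R.T@(np.array(target)-p)).round(4),"turn",None if yaw is None else round(-((yaw-y+180)%360-180),2))
def wcam(s,o):
    "camera-to-world R,t of wrist picture"
    R,p=pose(o); T=np.array(s["T_tool_cam"]); return R@T[:3,:3],R@T[:3,3]+p
def wrist(name):
    o=ctrl.get_obs(); s=ctrl.snapshot("wrist"); save(s,name); R,t=wcam(s,o)
    d=dict(frame=s["frame"],z=s["z_map"],R=R,t=t,K=K(s)); np.savez(name+".npz",**d); return d
def load(name): return dict(np.load(name+".npz"))
def cloud(d):
    f,cx,cy=d["K"]; v,u=np.mgrid[:420,:560]; z=d["z"]
    return np.stack([(u-cx)/f*z,(v-cy)/f*z,z],-1)@d["R"].T+d["t"]
def onplane(d,uv,z):
    f,cx,cy=d["K"]; uv=np.atleast_2d(np.asarray(uv,float))
    r=np.c_[(uv[:,0]-cx)/f,(uv[:,1]-cy)/f,np.ones(len(uv))]@d["R"].T
    return d["t"]+r*((z-d["t"][2])/r[:,2])[:,None]
```

```bash
python3 -c "
from h import *
shift([.33,.5,.32],-26.6);shift([.45,.21,.32],0)"
```

```text
shift [ 0.0709  0.0799 -0.0752] turn -0.04
shift [ 0.3081  0.2853 -0.075 ] turn -26.64
```

The manual's scale: shifts go in shares of 0.75 m and turns go in shares of 90 degrees. Converting my numbers, 0.308 m / 0.75 = 0.4107, 0.285 m / 0.75 = 0.38, -26.6 degrees / 90 = -0.2956.

Call:
{"fn": "send_path", "kwargs": {
  "ticks": [
    [[0.0267, 0.04, -0.06, 0, 0.088], [0.08, 0.0933, -0.1, 0, 0.088], [0.14, 0.1467, -0.1, -0.0556, 0.088], [0.1933, 0.2, -0.1, -0.1222, 0.088], [0.2467, 0.2467, -0.1, -0.1778, 0.088], [0.3067, 0.2933, -0.1, -0.2333, 0.088], [0.36, 0.34, -0.1, -0.2889, 0.088], [0.4107, 0.38, -0.1, -0.2956, 0.088]]
  ]
}}

```text
clock: 1.15
tool_pos: [0.4503, 0.2087, 0.3205]
orientation: [-180.0, -0.0, 0.1]
force: [-0.4, 1.1, 0.8]
opening: 0.0879
gripper_force: 0.0
```

Call:
{"fn": "send_path", "kwargs": {
  "ticks": [
    [[0, 0, 0, 0, 0.088], [0, 0, 0, 0, 0.088], [0, 0, 0, 0, 0.088]]
  ]
}}

```text
clock: 1.52
tool_pos: [0.4498, 0.2113, 0.3202]
orientation: [180.0, 0.0, 0.0]
force: [-0.1, -0.2, -0.3]
opening: 0.0878
gripper_force: 0.0
```

```bash
python3 -c "
from h import *
wrist('millA')"
```

```text
(no output)
```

View pics/millA.png

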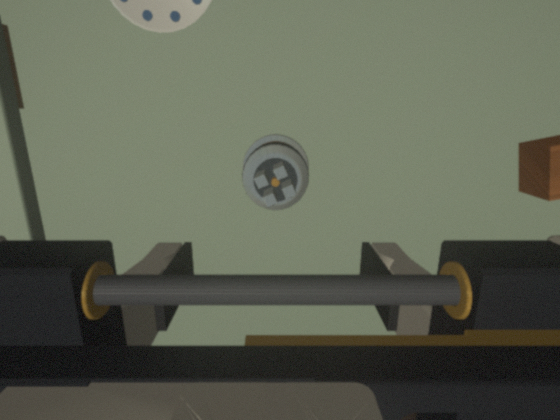

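The mill head shows at (275,178), with the brass seat at (276,183) and four light jaws turned about 30° in the image. I'll move closer for two views.

Converted, 0.12 m / 0.75 = 0.16, -0.03 m / 0.75 = -0.04.

Call:
{"fn": "send_path", "kwargs": {
  "ticks": [
    [[-0.0133, -0.0133, 0.0667, 0, 0.088], [-0.04, -0.0267, 0.1333, 0, 0.088], [-0.04, -0.0333, 0.16, 0, 0.088], [-0.04, -0.0333, 0.16, 0, 0.088], [-0.04, -0.0333, 0.16, 0, 0.088], [-0.04, -0.0333, 0.16, 0, 0.088]]
  ]
}}

```text
clock: 2.33
tool_pos: [0.4207, 0.2361, 0.2015]
orientation: [-179.9, -0.1, -0.0]
force: [-0.2, -0.3, -0.5]
opening: 0.0874
gripper_force: 0.0
```

```bash
python3 -c "
from h import *
wrist('millB')"
```

Call:
{"fn": "send_path", "kwargs": {
  "ticks": [
    [[0, 0.0667, 0, 0, 0.088], [0, 0.0667, 0, 0, 0.088], [0, 0.0667, 0, 0, 0.088], [0, 0.0667, 0, 0, 0.088], [0, 0.0667, 0, 0, 0.088]]
  ]
}}

```text
clock: 3.0
tool_pos: [0.4202, 0.1861, 0.2004]
orientation: [180.0, -0.0, 0.0]
force: [0.3, 0.3, -0.1]
opening: 0.0876
gripper_force: 0.0
```

```bash
python3 -c "
from h import *
wrist('millC')
a=[cv2.imread(f'pics/mill{n}.png')[0:300,100:460] for n in 'BC']
cv2.imwrite('pics/bc.png',np.hstack(a))"
```

```text
(no output)
```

View pics/bc.png

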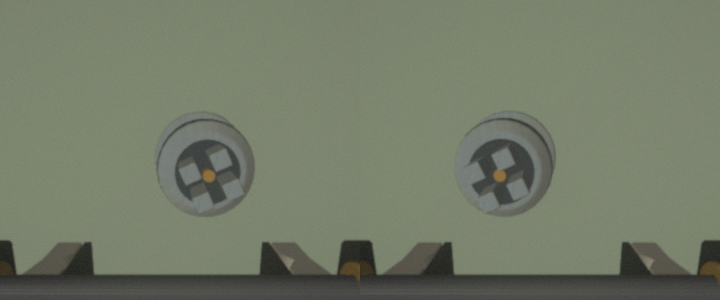

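Both close views show the four light jaws around the brass seat, at crop (208,176) left and (500,176) right, with the slots diagonal. I'll measure them next.

Create jaws.py:
```python
from h import *
C={}
for n in("millB","millC"):
    d=load(n); hsv=cv2.cvtColor(d["frame"],cv2.COLOR_RGB2HSV); g=cv2.cvtColor(d["frame"],cv2.COLOR_RGB2GRAY)
    br=((hsv[...,1]>150)&(hsv[...,0]<25)&(hsv[...,2]>120)).astype(np.uint8); br[240:]=0
    k,l,st,ce=cv2.connectedComponentsWithStats(br); i=1+np.argmax(st[1:,4]); b=ce[i]; print(n,"brass",b.round(1),st[i,4])
    W=cloud(d); m=(W[...,2]>.12)&(W[...,2]<.137)&(d["z"]>0); m[240:]=0
    print(" cloud top",m.sum(),W[m].mean(0).round(4),np.median(W[m][:,2]).round(4),W[m].min(0).round(3),W[m].max(0).round(3))
    u,v=int(b[0]),int(b[1]); print(g[v-36:v+37:4,u-36:u+37:3])
    C[n]=(d,b)
```

```bash
python3 jaws.py
```

```text
millB brass [308. 172.] 1
 cloud top 1481 [0.4525 0.2128 0.1279] 0.1283 [0.43  0.191 0.12 ] [0.474 0.234 0.131]
[[115 123 122 124 122 121 122 125 122 123 121 121 121 123 121 124 120 120
  113 109 104 103 103  95 113]
 [122 120 121 123 121 123 123 121 119 103  85  77  73  76  92 111 117 121
  119 118 113 105 102 104  94]
 [122 123 123 123 120 122 101  70  66  65  68  65  64  64  69  73  72  77
  109 121 121 117 106 101  99]
 [122 123 123 119 107  71  67  66  66  65  64  64  74  84  84  86  88  97
   77  80 119 121 118 106  96]
 [123 122 122 104  69  66  69  66  65  65  63  74  87  87  94 113 120 121
  117  66  69 117 121 116 102]
 [122 123 105  65  66  64  71  65  64  67  66  67  82 122 123 120 123 121
  124  90  62  74 120 117 105]
 [124 122  68  73  82  87  85  80  65  67  65  67  71 110 126 123 124 122
  120 117  68  63  95 120 115]
 [121 107  79  88  85  90 114 119  79  65  63  66  64  75 120 123 124 121
  122 116  82  65  75 122 114]
 [123  83  77 112 123 121 123 123 117  65  69  74  74  65  99 123 119 103
   72  64  63  68  67 115 119]
 [120  78  69 122 123 122 125 126 121  94  
[... 2415 characters left out ...]
88  84  65  64  68  68  78 124 118 124
  127 123 122  80 118 121 104]
 [119 123 123 125 100  77  88  97 119 117  64  62  62  63  68 102 123 126
  123 123 122 114 123 107  95]
 [121 121 121 121 119 116 124 121 125 125 100  65  65  66  65  71 120 123
  115 103 116 122 111  98  93]
 [130 121 119 117 119 126 120 123 121 124 121  76  65  65  65  67  73  95
  120 117 117 106  95  96  92]
 [131 130 126 113 116 126 121 124 124 122 125 111 104 114 117 118 122 121
  115 104  99  94  96  99 130]
 [127 133 129 130 122 116 121 123 122 121 106 111 115 114 114 111 105  98
  100  98  93 103 126 129 131]
 [128 129 128 130 127 132 123 112 103 104 106 105 104 103 104 103 100  95
  101 113 127 130 132 129 128]]
```

Create jaws.py:
```python
from h import *
C=[]
for n in("millB","millC"):
    d=load(n); g=cv2.cvtColor(d["frame"],cv2.COLOR_RGB2GRAY)
    W=cloud(d); m=(W[...,2]>.115)&(W[...,2]<.137)&(g>104); m[240:]=0
    k,l,st,ce=cv2.connectedComponentsWithStats(m.astype(np.uint8),connectivity=4)
    ix=[i for i in range(1,k) if st[i,4]>80]; c=np.array([cv2.minAreaRect(np.argwhere(l==i)[:,::-1].astype(np.float32))[0] for i in ix])
    print(n,[int(st[i,4]) for i in ix],c.round(1).tolist(), ce[ix].round(1).tolist())
    c=ce[ix]; P=onplane(d,c,.128); o=P.mean(0); a=np.degrees(np.arctan2(*(P-o)[:,1::-1].T))
    print(" centre",o.round(4),"rad",np.linalg.norm(P-o,axis=1).round(4),"slot yaw",((a+45+45)%90-45).round(1)); C.append((d,c,o))
# height by two views: rays to the head centre
def tri(a,b):
    A=[];y=[]
    for d,c,_ in(a,b):
        r=onplane(d,c.mean(0),0)[0]-d["t"]; r/=np.linalg.norm(r); M=np.eye(3)-np.outer(r,r); A.append(M); y.append(M@d["t"])
    return np.linalg.solve(sum(A),sum(y))
print("triangulated",tri(*C).round(4))
```

```bash
python3 jaws.py; python3 -c "
from h import *
shift([.42,-.16,.24],0)"
```

```text
millB [306, 298, 305, 297] [[320.2, 159.5], [289.7, 173.2], [333.2, 189.6], [303.0, 202.5]] [[320.2, 159.6], [289.5, 173.2], [333.0, 189.5], [302.9, 202.8]]
 centre [0.4518 0.2129 0.128 ] rad [0.0154 0.0155 0.0155 0.0155] slot yaw [24.9 24.2 24.6 25. ]
millC [316, 309, 297, 295] [[242.8, 159.1], [212.8, 172.6], [257.8, 188.9], [227.9, 202.3]] [[242.8, 159.0], [212.7, 172.7], [257.5, 189.0], [228.1, 202.4]]
 centre [0.4518 0.2129 0.128 ] rad [0.0154 0.0156 0.0155 0.0155] slot yaw [24.8 24.2 24.7 25. ]
triangulated [0.4519 0.2129 0.128 ]
shift [-2.00e-04  3.46e-01 -3.96e-02] turn 0.0
```

Both views agree: the mouth is at (0.4518, 0.2129, 0.128) with slot yaw 24.6° (mod 90). Now the crank.

Converted, 0.32 m / 0.75 = 0.4267, -0.02 m / 0.75 = -0.0267.

Call:
{"fn": "send_path", "kwargs": {
  "ticks": [
    [[0, 0.0533, -0.0267, 0, 0.088], [0, 0.12, -0.0267, 0, 0.088], [0, 0.1867, -0.0267, 0, 0.088], [0, 0.2533, -0.0267, 0, 0.088], [0, 0.32, -0.0267, 0, 0.088], [0, 0.3867, -0.0267, 0, 0.088], [0.0133, 0.4267, -0.0267, 0, 0.088], [0.0133, 0.4267, -0.0267, 0, 0.088]]
  ]
}}

```text
clock: 4.05
tool_pos: [0.4303, -0.1359, 0.2201]
orientation: [180.0, 0.0, -0.2]
force: [0.4, 0.2, -0.5]
opening: 0.088
gripper_force: 0.0
```

Call:
{"fn": "send_path", "kwargs": {
  "ticks": [
    [[0, 0, 0, 0, 0.088], [0, 0, 0, 0, 0.088], [0, 0, 0, 0, 0.088]]
  ]
}}

```text
clock: 4.42
tool_pos: [0.43, -0.1337, 0.2205]
orientation: [-180.0, -0.0, 0.1]
force: [0.3, 0.8, -0.1]
opening: 0.0877
gripper_force: 0.0
```

```bash
python3 -c "
from h import *
wrist('crB')"
```

Call:
{"fn": "send_path", "kwargs": {
  "ticks": [
    [[0, 0.0667, 0, 0, 0.088], [0, 0.0667, 0, 0, 0.088], [0, 0.0667, 0, 0, 0.088], [0, 0.0667, 0, 0, 0.088], [0, 0.0667, 0, 0, 0.088]]
  ]
}}

```text
clock: 5.1
tool_pos: [0.4301, -0.1838, 0.2205]
orientation: [-180.0, -0.0, 0.0]
force: [0.1, -0.1, 0.2]
opening: 0.0877
gripper_force: 0.0
```

```bash
python3 -c "
from h import *
wrist('crC')
a=[cv2.imread(f'pics/cr{n}.png')[0:300,100:460] for n in 'BC']
cv2.imwrite('pics/crbc.png',np.hstack(a))"
```

```text
(no output)
```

View pics/crbc.png

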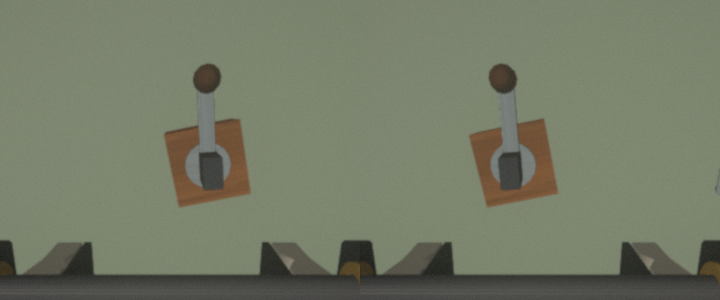

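The dark hub is at crop (211,170) left and (510,170) right, the knob at (207,78) and (502,78), and the arm points nearly along +x.

Create crank.py:
```python
from h import *
L={}
for n in("crB","crC"):
    d=load(n); W=cloud(d); Z=W[...,2]; f=d["frame"].astype(int); hsv=cv2.cvtColor(d["frame"],cv2.COLOR_RGB2HSV)
    z0=np.zeros_like(Z,bool); z0[:235]=1
    def blob(m):
        k,l,st,ce=cv2.connectedComponentsWithStats(m.astype(np.uint8)); i=1+np.argmax(st[1:,4]); return l==i
    hub=blob(z0&(Z>.0995)&(Z<.115)&(hsv[...,2]<110)&(W[...,0]<.50)); knob=blob(z0&(Z>.088)&(Z<.112)&(W[...,0]>.505))
    zt=np.median(Z[hub]); zk=np.percentile(Z[knob],90)
    r=cv2.minAreaRect(W[hub][:,:2].astype(np.float32)*1000)
    cu=np.argwhere(hub)[:,::-1].mean(0); ku=np.array(cv2.minEnclosingCircle(np.argwhere(knob)[:,::-1].astype(np.float32))[0])
    h=onplane(d,cu,zt)[0]; k=onplane(d,ku,zk)[0]
    print(n,hub.sum(),knob.sum(),"hub",h.round(4),"rect",np.round(r[0],1),np.round(r[1],1),round(r[2],1),"knob",k.round(4),"yaw",np.degrees(np.arctan2(*(k-h)[1::-1])).round(2),"len",np.linalg.norm((k-h)[:2]).round(4))
    # collar: grey at z~.061
    arm=z0&(Z>.063)&(Z<.071)&(hsv[...,1]<70)&(W[...,0]>.485)&(W[...,0]<.512)
    p=W[arm][:,:2]; v=cv2.fitLine(p.astype(np.float32),2,0,.01,.01).ravel(); print("  arm n",arm.sum(),"z",np.median(Z[arm]).round(4),"yaw",np.degrees(np.arctan2(v[1],v[0])).round(2),"line at hub x",(v[3]+(h[0]-v[2])*v[1]/v[0]).round(4))
    rest=z0&(hsv[...,1]>110)&(Z>.045)&(Z<.061)&(W[...,0]<.505); r=cv2.minAreaRect(W[rest][:,:2].astype(np.float32)*1000); print("  rest",np.median(Z[rest]).round(4),np.round(r[0],1),np.round(r[1],1),round(r[2],1))
    L[n]=(d,cu)
A=[];y=[]
for d,c in L.values():
    r=onplane(d,c,0)[0]-d["t"]; r/=np.linalg.norm(r); M=np.eye(3)-np.outer(r,r); A.append(M); y.append(M@d["t"])
print("hub tri",np.linalg.solve(sum(A),sum(y)).round(4))
```

```bash
python3 crank.py
```

```text
crB 693 611 hub [ 0.4595 -0.1621  0.1053] rect [ 458.8 -162.4] [26.2 16.1] 4.3 knob [ 0.5298 -0.1565  0.1007] yaw 4.61 len 0.0705
  arm n 524 z 0.0674 yaw 4.62 line at hub x -0.1627
  rest 0.0555 [ 458.8 -163.3] [69.4 68.6] 11.5
crC 688 613 hub [ 0.4595 -0.1627  0.1054] rect [ 458.9 -162.5] [26.3 16.1] 4.0 knob [ 0.5298 -0.1586  0.1007] yaw 3.33 len 0.0705
  arm n 519 z 0.0674 yaw 5.16 line at hub x -0.1634
  rest 0.0555 [ 458.8 -163.1] [69.2 68.7] 11.6
hub tri [ 0.459  -0.1624  0.1026]
```

```bash
python3 -c "
from h import *
shift([.459,-.1625,.089],4.4)"
```

```text
shift [ 0.0289 -0.0214  0.1315] turn -4.37
```

Converted, 0.131 m / 0.75 = 0.1747, 0.115 m / 0.75 = 0.1533, -4.4 degrees / 90 = -0.0489.

Call:
{"fn": "send_path", "kwargs": {
  "ticks": [
    [[0.0387, -0.0284, 0.04, -0.0489, 0.088], [0.0387, -0.0284, 0.08, -0.0489, 0.088], [0.0387, -0.0284, 0.12, -0.0489, 0.088], [0.0387, -0.0284, 0.1533, -0.0489, 0.088], [0.0387, -0.0284, 0.1747, -0.0489, 0.088], [0.0387, -0.0284, 0.1747, -0.0489, 0.088], [0.0387, -0.0284, 0.1747, -0.0489, 0.088]]
  ]
}}

```text
clock: 6.02
tool_pos: [0.4595, -0.163, 0.09]
orientation: [180.0, -0.0, 4.4]
force: [-0.4, 0.8, -0.0]
opening: 0.0878
gripper_force: 0.0
```

Call:
{"fn": "send_path", "kwargs": {
  "ticks": [
    [[0, 0, 0, 0, 0.02], [0, 0, 0, 0, 0.02], [0, 0, 0, 0, 0.01], [0, 0, 0, 0, 0.01], [0, 0, 0, 0, 0.01], [0, 0, 0, 0, 0.01], [0, 0, 0, 0, 0.01], [0, 0, 0, 0, 0.01]]
  ]
}}

```text
clock: 7.02
tool_pos: [0.4589, -0.1631, 0.0893]
orientation: [-180.0, 0.0, 4.4]
force: [0.1, -0.2, 0.2]
opening: 0.0155
gripper_force: 30.0
```

Converted, -0.14 m / 0.75 = -0.1867, -0.11 m / 0.75 = -0.1467.

Call:
{"fn": "send_path", "kwargs": {
  "ticks": [
    [[0, 0, -0.0267, 0, 0.01], [0, 0, -0.0667, 0, 0.01], [0, 0, -0.1067, 0, 0.01], [0, 0, -0.1467, 0, 0.01], [0, 0, -0.1867, 0, 0.01], [0, 0, -0.1867, 0, 0.01], [0, 0, -0.1867, 0, 0.01]]
  ]
}}

```text
clock: 7.9
tool_pos: [0.4583, -0.163, 0.2284]
orientation: [-180.0, 0.1, 4.4]
force: [0.5, 0.5, -1.9]
opening: 0.0155
gripper_force: 30.0
```

```bash
python3 -c "
from h import *
shift([.4518,.2129,.2293],24.6)"
```

```text
shift [ 0.0221 -0.3753 -0.0007] turn -20.25
```

Converted, -0.36 m / 0.75 = -0.48, -0.33 m / 0.75 = -0.44, -20.2 degrees / 90 = -0.2244.

Call:
{"fn": "send_path", "kwargs": {
  "ticks": [
    [[0.0027, -0.04, 0, 0, 0.01], [0.0067, -0.1067, 0, -0.0333, 0.01], [0.0107, -0.1733, 0, -0.0667, 0.01], [0.0147, -0.24, 0, -0.1, 0.01], [0.0187, -0.3067, 0, -0.1333, 0.01], [0.0227, -0.3733, 0, -0.1667, 0.01], [0.0267, -0.44, 0, -0.2, 0.01], [0.0293, -0.48, 0, -0.2244, 0.01]]
  ]
}}

```text
clock: 8.9
tool_pos: [0.4526, 0.1992, 0.2278]
orientation: [180.0, 0.1, 24.7]
force: [0.1, 0.0, -2.5]
opening: 0.016
gripper_force: 30.0
```

Call:
{"fn": "send_path", "kwargs": {
  "ticks": [
    [[0, -0.016, 0, 0, 0.01], [0, -0.016, 0, 0, 0.01], [0, -0.016, 0, 0, 0.01], [0, -0.016, 0, 0, 0.01], [0, -0.016, 0, 0, 0.01]]
  ]
}}

```text
clock: 9.52
tool_pos: [0.4486, 0.2078, 0.2295]
orientation: [-180.0, -0.0, 24.5]
force: [-0.1, -0.8, -2.2]
opening: 0.0159
gripper_force: 30.0
```

```bash
python3 -c "
from h import *
shift([.4518,.2129,.228],24.6); wrist('held')
s=ctrl.snapshot('side'); save(s,'side1'); 
cv2.imwrite('pics/s1.png',np.hstack([cv2.resize(cv2.imread('pics/side1.png')[120:230,170:270],None,fx=4,fy=4,interpolation=2),cv2.resize(cv2.imread('pics/held.png'),(400,300))[:,:][0:300].repeat(1,0) if 0 else cv2.copyMakeBorder(cv2.resize(cv2.imread('pics/held.png'),(400,300)),0,140,0,0,0)]))"
```

```text
shift [ 0.0051 -0.0033  0.0015] turn -0.09
```

View pics/s1.png

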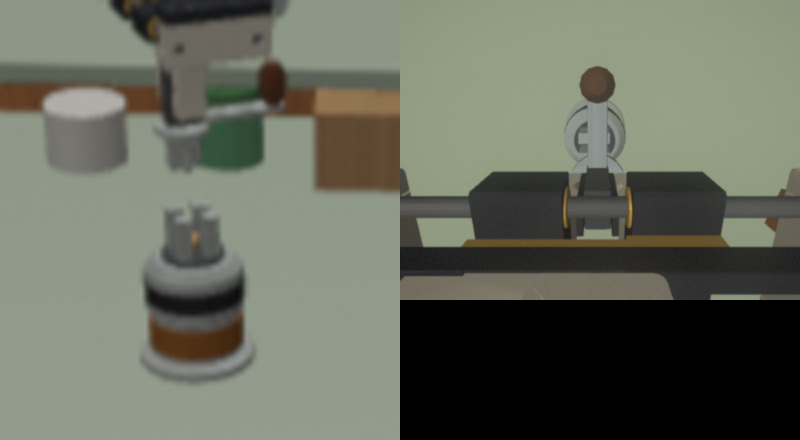

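The side view shows the crank held upright above the mill (stem at crop (183,150), jaws at (190,225)). The wrist view shows the knob at about (276,118) and the arm straight along the tool's x. I'll measure the crank in the hand.

Run:
```python
from h import *
d=load('held'); R,p=pose()
W=(cloud(d)-p)@R; hsv=cv2.cvtColor(d["frame"],cv2.COLOR_RGB2HSV)
def st(n,m): q=W[m]; print(n,m.sum(),"mean",q.mean(0).round(4),"min",np.percentile(q,1,0).round(4),"max",np.percentile(q,99,0).round(4))
inb=(abs(W[...,1])<.03)&(W[...,0]<.1)&(W[...,2]<.06)&(W[...,2]>-.03)
knob=inb&(W[...,0]>.058)&(W[...,2]<0.012)&(hsv[...,1]>60); st("knob",knob)
u=np.array(cv2.minEnclosingCircle(np.argwhere(knob)[:,::-1].astype(np.float32))[0]); zt=W[knob][:,2].min()
zk=np.median(W[knob][:,2]); print("knob centre tool",((onplane(d,u,p[2]-zk)[0]-p)@R).round(4))
arm=inb&(W[...,0]>.02)&(W[...,0]<.058)&(W[...,2]>.012)&(abs(W[...,1])<.012)&(W[...,2]<.032); st("arm",arm)
q=W[arm]; A=np.c_[q[:,:2],np.ones(len(q))]; c=np.linalg.lstsq(A,q[:,2],rcond=None)[0]; print("arm plane slope",c.round(4), "yaw", np.degrees(np.polyfit(q[:,0],q[:,1],1)[0]).round(2), "y at 0",np.polyfit(q[:,0],q[:,1],1)[1].round(4))
hub=inb&(abs(W[...,0])<.02)&(W[...,2]<-.008)&(abs(W[...,1])<.0078); st("hub",hub)
```

```text
knob 1720 mean [ 0.0727  0.0002 -0.0094] min [ 0.0642 -0.0082 -0.0123] max [ 0.0808  0.0087 -0.0057]
knob centre tool [ 0.0725  0.0005 -0.0096]
arm 2051 mean [0.0396 0.0008 0.022 ] min [ 0.0204 -0.0061  0.0206] max [0.0578 0.0076 0.0235]
arm plane slope [-0.0007  0.001   0.022 ] yaw 0.34 y at 0 0.0005
hub 1182 mean [ 0.0015 -0.0003 -0.0157] min [-0.0125 -0.0077 -0.0282] max [ 0.0133  0.0075 -0.0084]
```

The crank sits as planned in the hand (offset under 1 mm, no tilt). I'll centre it, come down to just above the mouth and check.

Converted, 0.03 m / 0.75 = 0.04, -0.0033 m / 0.75 = -0.0044.

Call:
{"fn": "send_path", "kwargs": {
  "ticks": [
    [[0.0063, -0.0044, 0, 0, 0.01], [0.0063, -0.0044, 0.0133, 0, 0.01], [0.0063, -0.0044, 0.0267, 0, 0.01], [0.0063, -0.0044, 0.04, 0, 0.01], [0.0063, -0.0044, 0.04, 0, 0.01], [0.0063, -0.0044, 0.04, 0, 0.01], [0.0063, -0.0044, 0.04, 0, 0.01]]
  ]
}}

```text
clock: 10.5
tool_pos: [0.4516, 0.2135, 0.1997]
orientation: [-180.0, -0.0, 24.6]
force: [0.4, -0.0, -2.3]
opening: 0.016
gripper_force: 30.0
```

```bash
python3 -c "
from h import *
shift([.4514,.2127,.162],24.6)"
```

```text
shift [-0.0005  0.0007  0.0377] turn -0.03
```

Centred to under 1 mm. I'll enter slowly, watching the force.

Converted, 0.016 m / 0.75 = 0.0213, 0.013 m / 0.75 = 0.0173.

Call:
{"fn": "send_path", "kwargs": {
  "ticks": [
    [[-0.0004, 0.0007, 0.0053, 0, 0.01], [-0.0004, 0.0007, 0.0093, 0, 0.01], [-0.0004, 0.0007, 0.0133, 0, 0.01], [-0.0004, 0.0007, 0.0173, 0, 0.01], [-0.0004, 0.0007, 0.0213, 0, 0.01], [-0.0004, 0.0007, 0.0213, 0, 0.01]]
  ]
}}

```text
clock: 11.25
tool_pos: [0.4512, 0.2127, 0.1831]
orientation: [180.0, 0.0, 24.6]
force: [0.2, 0.5, -2.3]
opening: 0.0157
gripper_force: 30.0
```

Converted, 0.018 m / 0.75 = 0.024, 0.016 m / 0.75 = 0.0213.

Call:
{"fn": "send_path", "kwargs": {
  "ticks": [
    [[0, 0, 0.004, 0, 0.01], [0, 0, 0.008, 0, 0.01], [0, 0, 0.012, 0, 0.01], [0, 0, 0.016, 0, 0.01], [0, 0, 0.0187, 0, 0.01], [0, 0, 0.0213, 0, 0.01], [0, 0, 0.024, 0, 0.01], [0, 0, 0.024, 0, 0.01]]
  ]
}}

```text
clock: 12.25
tool_pos: [0.4514, 0.2127, 0.1656]
orientation: [180.0, -0.0, 24.6]
force: [-2.8, -1.9, 5.6]
opening: 0.0156
gripper_force: 30.0
```

Converted, 0.0045 m / 0.75 = 0.006, 0.004 m / 0.75 = 0.0053.

Call:
{"fn": "send_path", "kwargs": {
  "ticks": [
    [[0, 0, 0.0027, 0, 0.01], [0, 0, 0.004, 0, 0.01], [0, 0, 0.0053, 0, 0.01], [0, 0, 0.006, 0, 0.01], [0, 0, 0.006, 0, 0.01], [0, 0, 0.006, 0, 0.01]]
  ]
}}

```text
clock: 13.0
tool_pos: [0.4515, 0.2128, 0.1622]
orientation: [180.0, -0.1, 24.6]
force: [-6.7, -2.1, 16.0]
opening: 0.0158
gripper_force: 30.0
```

Converted, -0.0005 m / 0.75 = -0.0007.

Call:
{"fn": "send_path", "kwargs": {
  "ticks": [
    [[-0.0007, 0, 0.0007, 0, 0.01], [-0.0007, 0, 0.0007, 0, 0.01], [-0.0007, 0, 0.0007, 0, 0.01]]
  ]
}}

```text
clock: 13.38
tool_pos: [0.4514, 0.2127, 0.1622]
orientation: [180.0, -0.1, 24.6]
force: [-6.9, -0.7, 17.9]
opening: 0.0157
gripper_force: 30.0
```

Run:
```python
from h import *
d=wrist('home'); R,p=pose(); Wd=cloud(d)
W=(Wd-p)@R
arm=(W[...,0]>.02)&(W[...,0]<.055)&(W[...,2]>.012)&(abs(W[...,1])<.0055)&(W[...,2]<.035)
q=W[arm]; print(arm.sum(),"arm tool z",np.median(q[:,2]).round(4),"world z",np.median(Wd[arm][:,2]).round(4),"slope",np.linalg.lstsq(np.c_[q[:,:2],np.ones(len(q))],q[:,2],rcond=None)[0].round(4))
s=ctrl.snapshot('side'); save(s,'side2'); cv2.imwrite('pics/s2.png',cv2.resize(cv2.imread('pics/side2.png')[120:230,170:270],None,fx=4,fy=4,interpolation=2))
```

```text
1488 arm tool z 0.022 world z 0.1403 slope [-0.0006 -0.      0.022 ]
```

View pics/s2.png

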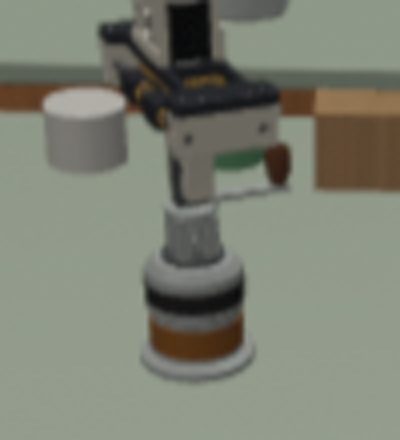

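The collar sits flush on the jaws at crop (190,208). The arm top is at z = 0.1403, as expected when home, and there was no slip in the grip. I'm handing in.

```bash
python3 -c "
from plant import ctrl
print(ctrl.close_job())"
```

```text
the job is handed in; nothing more can be done
None
```

The crank is meshed in the mill's slots and pressed fully home, with the collar flush and the gripper still holding and pushing down at about 18 N; I handed the job in at about 13.5 s, and the hand-in returned no verdict.

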